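# Close the dust-filter box with its quarter-turn stud

## Task

Put the lift-off cover back on the bench dust-filter box so that it sits down evenly on the rim, then lock it: with the wing stud at its open position push the stud in until it bottoms, turn it a quarter turn clockwise while it is held in, and let it spring up into its lock. The stud only needs a firm push: do not force it once it has bottomed, and leave the things around the box where they are.

Things in the scene. Friction and masses are not known exactly. Their poses are not given: they have to be found in the camera images.
- filter_box: Bench dust-filter box, open at the top, fixed to the bench: grey sheet-metal case 144 mm long (its x) by 114 mm wide (its y), rim 75 mm high, walls 4 mm; louvres on three sides, duct spigot on its +x end. Inside: a pleated filter and a steel bracket with the catch for the stud. Origin: centre of its underside, z up.
- cover: Lift-off cover, an upturned light-grey sheet-metal pan: 153 x 123 mm outside (long side = its x), panel top 20.5 mm above its origin, skirt 18 mm deep with flared lip; 0.22 to 0.4 kg. Origin: centre of the skirt's lower edge, z up. The skirt goes over the outside of the rim with 1.5 mm play a side; seated, its origin is 57 mm above the box's. Fits either way round, long side to long side.
- stud_turn (a joint): Turn of the captive wing stud in the cover, rad: 0 = open (wing and its cross pin along the cover's x, at a stop), grows clockwise seen from above to a stop at 1.59 (wing across) = locked. Found anywhere from 0 to 0.6; must be at 0 (within about 0.1) for the 20 x 5 mm cross pin to enter the slot. Light friction, 0.03 N m.
- stud_press (a joint): How far the stud is pushed in through the cover, m: 0 = sprung out (as found), at most 0.0235. Its spring pushes back with 5 N at first and 0.25 N more for each mm (7 N at 8 mm, 10 N at 20 mm), so a push of about 17 N bottoms it well. Locked and let go it stays 6.5 to 18.5 mm in.
- wing (a point): Middle of the stud's black wing, on the stud's axis over the cover's centre: an upright bar 34 mm long (its x), 10 mm thick (its y), 26 mm high, this point at mid height; 13 mm under it the top of a round flange 30 mm wide. Stud sprung out: 61 mm above the cover's origin. The wing is the handle to lift the cover by, to push and to turn.
- badger_brush: Bystander: broad badger brush with black handle, 189 mm long, lying flat. Origin: under its middle.
- mixing_cup: Bystander: small white plastic cup, 71 mm wide, 56 mm high. Origin: centre of its underside.
- jar_rust: Bystander: screw-lid glass jar, 66 mm wide, 60 mm high. Origin: centre of its underside.
- rim_middle (a point): Middle of the box's mouth at rim height (axes of the box). Below it is the catch: a plate with a 24.5 x 9.5 mm slot along the box's x, over a cup with a rubber floor (12 N/mm). Its height is set to suit the filter, differs by 12 mm, is not measured: the stud meets the floor 8 to 20 mm in. It turns fully only while pressed on the floor with 4 N or more (never over 16 N); else slot or a ridge stops its pin.

How it is judged (in metres and radians):
On the way:
1. the cover sits down on the box's rim all round, its stud not yet turned to the lock (z of cover in the frame of filter_box below 0.06 m and horizontal distance between cover and filter_box below 0.005 m and angle between the x axis of cover and the x axis of filter_box, either way round below 0.08 rad and angle between cover's own z axis and vertical below 0.05 rad and value of joint stud_turn below 1 rad), for 0.1 s.
At the end, for the whole second after the job is handed in: The cover is seated on the rim (origin 57 mm above the box's origin, within 2.5 mm; centred within 5 mm; square to the box within 0.08 rad; level within 0.04 rad) and the stud is locked: turned beyond 1.40 rad and, let go, staying more than 5 mm in, with the cover at rest (z of cover in the frame of filter_box between 0.054 and 0.0595 m and horizontal distance between cover and filter_box below 0.005 m and angle between the x axis of cover and the x axis of filter_box, either way round below 0.08 rad and angle between cover's own z axis and vertical below 0.04 rad and value of joint stud_turn above 1.4 rad and value of joint stud_press above 0.005 m and linear speed of cover below 0.01 m/s); the robot touches nothing.
It fails at once if the stud is forced on the rubber floor of the catch with more than 16 N (over and above its spring) (contact force between cover and buffer_c0 above 16 N).
It fails at once if a bystander is pushed more than 25 mm or knocked over (distance of any of badger_brush, mixing_cup, jar_rust from where it was at the start of the episode above 0.025 m or angle between any of mixing_cup, jar_rust's own z axis and vertical above 0.5 rad).
It also fails if it takes over 45 s, if anything falls off the work surface, if the arm or the gripper's body presses on something with over 40 N, if the wrist force passes 120 N, or if a joint passes its speed limit or range.

## Robot

A 6-joint arm with a two-finger parallel gripper is mounted at the origin on a cart in front of the work surface, level with it; the furniture and walls round the work are solid. World frame = base frame: x ahead of the robot, y to its left, z up, the work surface at z = 0. Lengths are in m, angles in degrees, forces in N, time in s.
With the tool pointing down it reaches from about 0.375 to 0.9 m from the base axis. Payload 3.1 kg.
Tool frame: the origin (TCP) lies at the centre of the arm's flange, where the gripper is bolted on; the fingertips stand 182 mm ahead of it and the grasp point (between the pads) lies 164 mm ahead of it; x points along the fingers, z is the direction in which the jaws open and shut, and the axes are right-handed (so a half turn about x gives the same grasp; the last joint's range is limited). The gripper opens to 87 mm and grips with 3 to 60 N. Pads are 19 mm wide; open, the fingers measure 117 mm over their backs; the gripper's body (75 mm by 190 mm) begins 51 mm behind the grasp point.
Start: joints at [57.038, 30.224, 82.088, -0, 67.689, -10.227], TCP at [0.242, 0.576, 0.405] pointing down, gripper open.
Joint ranges: [-176.69, 176.69], [-43.24, 126.21], [12.49, 139.97], [-82, 262], [0, 151.66], [-163.58, 163.58]. Speed limits (degrees/s): [159.86, 159.86, 180, 180, 180, 180].

## Interface

Orientations are given as a 3x3 rotation matrix whose columns are the frame's x, y, z axes.
In Python, from rig import bot gives the robot as it stands.
- The arm moves only by the shell command python3 -m crank 'ROWS' [OPENING]. ROWS is JSON, a list of rows, each an object with "offset": the shift along the tool's x, y, z in m, a list of three; "spin": the turn about the tool's x in rad. A call has 1 to 12 rows; each row shifts and turns the commanded pose from where the row before left it, along the tool's axes as they then stand; what a row does not reach is not made up. A row lasts 1/10 s, in which the tool goes at most 50 mm and 8.59 degrees, less where a joint would pass 70% of its speed; a pose out of reach is approached as far as the arm can. A call is refused whole if a number of a shift passes 0.05 or a number of a turn 0.15, either way. A call with a gripper value outside its range is refused whole. OPENING is the finger opening in m, from 0 to 0.087, set as the call begins (- or left out, the last holds). The fingers move at their own pace and stop on an object; the grip force is fixed at half the most. Time passes only in rows, so rows that do not move let the fingers close. It gives the time, the measured TCP pose, the force and the opening at its end, in the units of the state.
- bot.read_state(): the state, without advancing time (a new reading comes with each control period).
- bot.capture(name): name is "side" or "top"; returns a dict with "pixels" (420x560x3 uint8, blue, green, red), "depth" (420x560 float32, m along the optical axis (not along the pixel's ray), 0 where there is no reading), "K" (3x3 intrinsics, pixels), "k1" (the pictures are not rectified: a ray, as slopes to the right and down, at radius r is drawn at 1 + k1 r^2 times it, then the intrinsics apply), "world_to_cam" (4x4, takes a point from world to camera coordinates). Camera axes: x right, y up, looking along -z (the intrinsics and any distortion apply to the point x, -y, -z); pixel columns grow to the right and rows downward; lengths in m; the calibration is good to about 2 mm. A picture is of the moment at which its call begins.
- bot.hand_in(): hands the job in, once; it reports no verdict.
Trained networks look in a picture, given as the dict that the camera call returned (one of the last four; its "shot" number tells which), for a name from the list of things; names that differ only in an ending like _2 or _b are one class to them, and where a whole thing is asked for, a point or a joint stands for the part that bears it (a point fixed in the world has none). Each returns a list of dicts, best first, with "p" (0 to 1); they miss things now and then, are a little off and sometimes report something else, mostly with a low value. They report only what shows in the picture. A call takes as long as a camera call.
- bot.regions_of(label, picture): "region" (420x560 bool, what is visible of it) and "extent" ([centre column, centre row, width, height] in pixels, round what is visible of it).
The state is a dict: "time_s": time; "joint_positions": joint angles; "qvel": joint speeds; "tau": joint torques, N m; "position": TCP position; "tcp_rot": TCP orientation; "force": force on the tool from outside, world axes, zero at the start; "moment": the same for the moment, N m; "opening": opening from 0.0 (shut) to 1.0 (fully open).
Only numpy, scipy, OpenCV 4.12 (cv2) and the standard library are available. Lean on these libraries where they do the work, as an engineer would, in place of code of your own. Each camera call takes 0.05 s, during which the arm holds its last target.

## Working session

There is one attempt and no reset: what is moved stays moved. The work goes in short steps, Python scripts to look and compute and a shell command to move; the robot and the scene stay as the last step left them, time stands still between calls to the robot, and variables do not carry over. Pictures are saved under pics/ and viewed, and the job is handed in when it is done.

```bash
ls; mkdir -p pics; cat > h.py <<'E'
import numpy as np, cv2
from rig import bot
def pt(c,u,v,z=None,d=None):
    """pixel->world by depth, or by plane z"""
    K=c["K"];k1=c["k1"];T=np.linalg.inv(c["world_to_cam"])
    xd=(u-K[0,2])/K[0,0]; yd=(v-K[1,2])/K[1,1]
    r=rd=np.hypot(xd,yd)
    for _ in range(20): r=rd/(1+k1*r*r)
    s=r/rd if rd>0 else 1
    ray=np.array([xd*s,-yd*s,-1.])
    R=T[:3,:3];o=T[:3,3]
    w=R@ray
    if z is not None: return o+w*(z-o[2])/w[2]
    if d is None: d=c["depth"][int(round(v)),int(round(u))]
    return o+w*d
def cloud(c,mask):
    vs,us=np.nonzero(mask&(c["depth"]>0))
    K=c["K"];k1=c["k1"];T=np.linalg.inv(c["world_to_cam"])
    xd=(us-K[0,2])/K[0,0]; yd=(vs-K[1,2])/K[1,1]
    rd=np.hypot(xd,yd);r=rd.copy()
    for _ in range(20): r=rd/(1+k1*r*r)
    s=np.where(rd>0,r/np.maximum(rd,1e-9),1)
    d=c["depth"][vs,us]
    P=np.stack([xd*s*d,-yd*s*d,-d],1)
    return P@T[:3,:3].T+T[:3,3], us, vs
E
python3 - <<'E'
from h import *
s=bot.read_state();print(s)
for n in("side","top"):
    c=bot.capture(n);cv2.imwrite(f"pics/{n}0.png",c["pixels"]);print(n,c["K"],c["k1"],np.round(np.linalg.inv(c["world_to_cam"]),3))
    for l in["filter_box","cover","wing","badger_brush","mixing_cup","jar_rust"]:
        for r in bot.regions_of(l,c)[:2]: 
            P,_,_=cloud(c,r["region"]); print(l,round(r["p"],2),np.round(r["extent"],1),np.round(np.percentile(P,[2,50,98],axis=0),3).tolist() if len(P) else None)
E
```

```text
pics
{'time_s': 0.0, 'joint_positions': array([ 5.70376443e+01,  3.02774894e+01,  8.21564329e+01,  9.10640742e-04,
        6.76879540e+01, -1.02290058e+01]), 'qvel': array([ 0.00413093, -0.04469621,  0.14602586,  0.08874985, -0.08897877,
       -0.03684265]), 'tau': array([-2.39667343e-04, -4.40041029e+01, -1.76591760e+01,  6.32470055e-02,
        5.82703308e-02, -1.74577690e-04]), 'position': array([0.24132492, 0.57615733, 0.40378679]), 'tcp_rot': array([[-1.16968865e-03, -9.22310743e-01,  3.86447312e-01],
       [-1.77673143e-03,  3.86448883e-01,  9.22309115e-01],
       [-9.99997738e-01,  3.92201414e-04, -2.09072336e-03]]), 'force': array([-0.08333088,  0.82144596,  0.01734992]), 'moment': array([ 0.03698521, -0.00886854,  0.00012875]), 'opening': 0.9996859181086836}
side [[427.29009096   0.         279.73095808]
 [  0.         427.29009096 213.07143   ]
 [  0.           0.           1.        ]] -0.09853941813521565 [[ 0.561  0.712 -0.423  0.192]
 [-0.828  0.486 -0.279 -0.368]
 [ 0.007  0.507  0.862  0.963]
 [ 0.     0.     0.     1.   ]]
filter_box 0.66 [277.4 252.7  54.8  72. ]
[... 1139 characters left out ...]
018], [0.554, -0.127, 0.031], [0.631, -0.061, 0.078]]
cover 0.74 [194.5 259.5  67.2  68.2] [[0.432, 0.081, 0.0], [0.512, 0.157, 0.02], [0.592, 0.237, 0.062]]
cover 0.42 [240.3 189.1  20.6  61. ] [[0.644, 0.004, 0.001], [0.751, 0.038, 0.025], [0.805, 0.068, 0.039]]
wing 0.5 [192.8 257.4   5.7  11.7] [[0.502, 0.152, 0.042], [0.512, 0.161, 0.07], [0.524, 0.175, 0.08]]
mixing_cup 0.58 [173.4 189.9  23.9  29.6] [[0.674, 0.189, 0.012], [0.709, 0.224, 0.025], [0.737, 0.25, 0.059]]
jar_rust 0.77 [390.6 246.1  27.   24.8] [[0.533, -0.428, 0.002], [0.561, -0.387, 0.059], [0.591, -0.359, 0.065]]
jar_rust 0.45 [195.  258.1  66.6  66.3] [[0.434, 0.082, 0.005], [0.511, 0.158, 0.02], [0.591, 0.235, 0.065]]
```

```bash
python3 - <<'E'
from h import *
a=cv2.imread("pics/top0.png")[150:330,140:430];cv2.imwrite("pics/top0z.png",cv2.resize(a,None,fx=2.75,fy=2.75,interpolation=2))
a=cv2.imread("pics/side0.png")[120:340,120:400];cv2.imwrite("pics/side0z.png",cv2.resize(a,None,fx=2.7,fy=2.7,interpolation=2))
E
```

```text
(no output)
```

View pics/top0z.png

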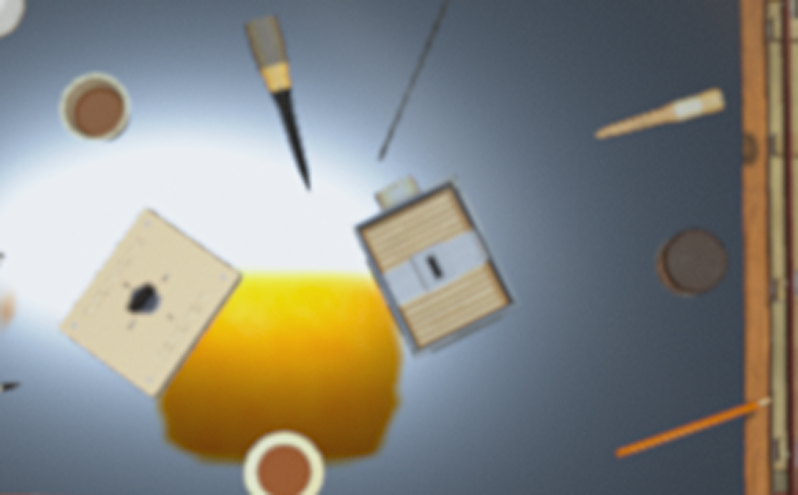

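View pics/side0z.png

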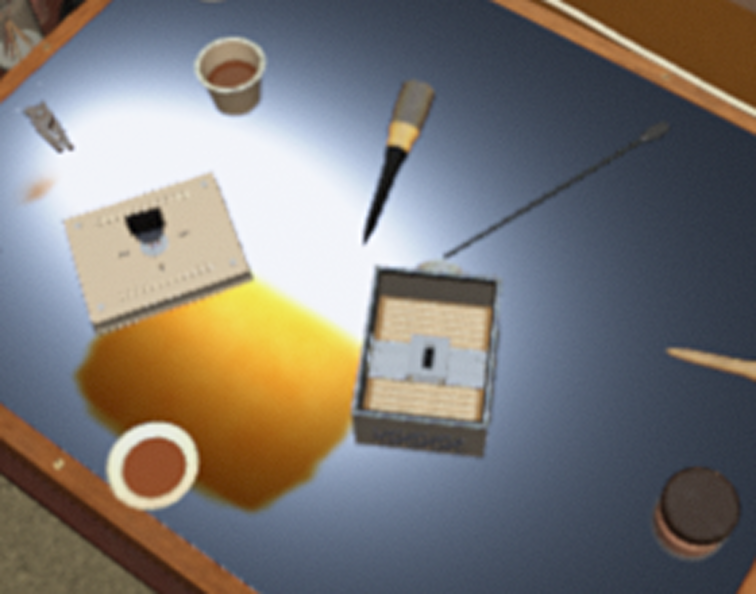

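```bash
cat >> h.py <<'E'
def proj(c,P):
    P=np.atleast_2d(P);T=c["world_to_cam"];q=P@T[:3,:3].T+T[:3,3]
    x=q[:,0]/-q[:,2];y=-q[:,1]/-q[:,2];f=1+c["k1"]*(x*x+y*y);K=c["K"]
    return np.stack([K[0,0]*x*f+K[0,2],K[1,1]*y*f+K[1,2]],1)
def rect(x,y,yaw,L,W,z,n=40):
    t=np.linspace(-.45,.45,n);o=np.full(n,.5)
    l=np.concatenate([np.c_[t*L,o*W],np.c_[t*L,-o*W],np.c_[o*L,t*W],np.c_[-o*L,t*W]])
    R=np.array([[np.cos(yaw),-np.sin(yaw)],[np.sin(yaw),np.cos(yaw)]])
    return np.c_[l@R.T+[x,y],np.full(len(l),z)]
def grad(c,s=1.0):
    g=cv2.GaussianBlur(c["pixels"].astype(np.float32),(0,0),s)
    return [ (cv2.Sobel(g[:,:,i],-1,1,0),cv2.Sobel(g[:,:,i],-1,0,1)) for i in range(3)]
def score(c,G,p,z):
    x,y,yaw,L,W=p;n=40
    A=proj(c,rect(x,y,yaw,L,W,z));tot=[]
    for k in range(4):
        a=A[k*n:(k+1)*n];d=a[-1]-a[0];d/=np.linalg.norm(d);nx,ny=-d[1],d[0]
        s=0
        for gx,gy in G:
            m=a.astype(np.float32)
            vx=cv2.remap(gx,m[:,:1],m[:,1:],1).ravel();vy=cv2.remap(gy,m[:,:1],m[:,1:],1).ravel()
            s=s+(vx*nx+vy*ny)**2
        tot.append(np.sqrt(s).mean())
    return np.mean(np.minimum(tot,150)),tot
def fit(cs,p0,z,free=5,s=1.0):
    from scipy.optimize import minimize
    Gs=[grad(c,s) for c in cs]
    p0=np.array(p0,float)
    f=lambda q:-np.mean([score(c,G,np.r_[p0[:free]+q*np.array([.005,.005,.05,.003,.003])[:free],p0[free:]],z)[0] for c,G in zip(cs,Gs)])
    best=None
    for i in range(12):
        rng=np.random.default_rng(i)
        r=minimize(f,rng.normal(0,.6,free)*(i>0),method="Nelder-Mead",options=dict(xatol=1e-3,fatol=1e-3,maxiter=800,initial_simplex=None))
        if best is None or r.fun<best.fun:best=r
    p=np.r_[p0[:free]+best.x*np.array([.005,.005,.05,.003,.003])[:free],p0[free:]]
    return p,best.fun
E
cat > m.py <<'E'
from h import *
ct=bot.capture("top");cs=bot.capture("side")
def init(l,c,z0,z1):
    r=bot.regions_of(l,c)[0];P,_,_=cloud(c,r["region"]);P=P[(P[:,2]>z0)&(P[:,2]<z1)]
    (x,y),(w,h),a=cv2.minAreaRect((P[:,:2]*1000).astype(np.float32))
    a=np.deg2rad(a)
    if w<h:a+=np.pi/2
    return x/1000,y/1000,a,max(w,h)/1000,min(w,h)/1000
for l,z0,z1,z,L,W in [("cover",.01,.03,.0205,.150,.120),("filter_box",.06,.09,.075,.144,.114)]:
    i=init(l,ct,z0,z1);print(l,np.round(i,4))
    for nm,cc in(("top",[ct]),("side",[cs]),("both",[ct,cs])):
        for zz in ((z-.003,z,z+.003) if nm=="both" else (z,)):
            p,s=fit(cc,[*i[:3],L,W],zz);print(nm,zz,np.round(p[:2],4),np.round(np.rad2deg(p[2]),2),np.round(p[3:],4),round(s,1))
    for nm,c in(("top",ct),("side",cs)):
        im=cv2.resize(c["pixels"],None,fx=4,fy=4,interpolation=2)
        for u,v in proj(c,rect(*fit([c],[*i[:3],L,W],z)[0],z)):cv2.circle(im,(int(4*u+1.5),int(4*v+1.5)),1,(0,0,255),-1)
        u,v=proj(c,[[i[0],i[1],z]])[0]
        cv2.imwrite(f"pics/fit_{l}_{nm}.png",im[max(0,int(4*v)-220):int(4*v)+220,max(0,int(4*u)-220):int(4*u)+220])
E
python3 m.py; python3 -c "
import cv2,numpy as np
f=lambda n:cv2.resize(cv2.imread('pics/fit_%s.png'%n),(300,300))
cv2.imwrite('pics/fits.png',np.vstack([np.hstack([f('cover_top'),f('cover_side')]),np.hstack([f('filter_box_top'),f('filter_box_side')])]))"
```

```text
cover [0.5125 0.161  2.558  0.1499 0.1244]
top 0.0205 [0.5139 0.1583] 146.07 [0.1581 0.1195] -148.0
side 0.0205 [0.5101 0.1609] 146.14 [0.1507 0.1193] -150.0
both 0.0175 [0.5097 0.1574] 147.04 [0.1534 0.1313] -148.8
both 0.0205 [0.5124 0.1613] 146.38 [0.1535 0.1187] -148.7
both 0.0235 [0.512  0.1603] 146.19 [0.1525 0.1184] -148.7
filter_box [ 0.5597 -0.1241  0.4836  0.1645  0.1135]
top 0.075 [ 0.5589 -0.1299] 25.45 [0.1372 0.1008] -150.0
side 0.075 [ 0.554  -0.1252] 30.9 [0.1433 0.1191] -150.0
both 0.072 [ 0.5562 -0.1308] 24.84 [0.1314 0.0982] -150.0
both 0.075 [ 0.5575 -0.128 ] 25.01 [0.1378 0.0998] -150.0
both 0.078 [ 0.5535 -0.1251] 27.94 [0.1407 0.1094] -150.0
```

View pics/fits.png

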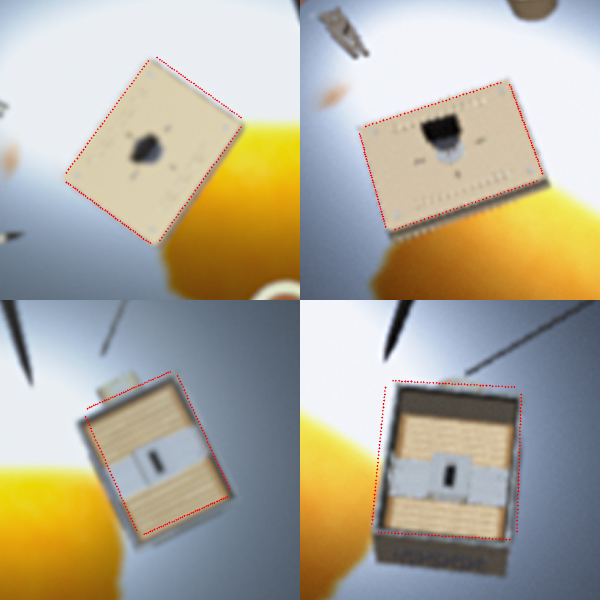

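```bash
cat >> h.py <<'E'
def fit2(cs,p0,rects,s=.8,sig=1.0,n=10):
    """rects: list of (L,W,z) all with the same x,y,yaw; returns x,y,yaw"""
    from scipy.optimize import minimize
    Gs=[grad(c,s) for c in cs]; p0=np.array(p0[:3],float);sc=np.array([.004,.004,.04])
    def f(q):
        p=p0+q*sc
        return -np.mean([np.mean(np.minimum(score(c,G,[*p,L,W],z)[1],600)**np.array(.7)) for c,G in zip(cs,Gs) for L,W,z in rects])
    best=None
    for i in range(n):
        r=minimize(f,np.random.default_rng(i).normal(0,sig,3)*(i>0),method="Nelder-Mead",options=dict(xatol=1e-3,fatol=1e-3))
        if best is None or r.fun<best.fun:best=r
    return p0+best.x*sc,best.fun
def draw(c,p,rects,fn,k=4,h=150):
    im=cv2.resize(c["pixels"],None,fx=k,fy=k,interpolation=2)
    for L,W,z in rects:
        for u,v in proj(c,rect(*p,L,W,z)):cv2.circle(im,(int(k*u+1.5),int(k*v+1.5)),1,(0,0,255),-1)
    u,v=proj(c,[[p[0],p[1],rects[0][2]]])[0]
    o=im[max(0,int(k*v)-h):int(k*v)+h,max(0,int(k*u)-h):int(k*u)+h]
    return cv2.copyMakeBorder(o,0,2*h-o.shape[0],0,2*h-o.shape[1],0)
E
cat > m2.py <<'E'
from h import *
ct=bot.capture("top");cs=bot.capture("side")
rows=[]
for l,i,R in [("cover",(.5115,.160,2.553),[(.149,.119,.0205)]),("box",(.5560,-.1270,np.deg2rad(25)),[(.144,.114,.075),(.136,.106,.075)])]:
    row=[]
    for nm,cc in(("top",[ct]),("side",[cs]),("both",[ct,cs])):
        p,s=fit2(cc,i,R);print(l,nm,np.round(p[:2],4),np.round(np.rad2deg(p[2]),2),round(s,2))
        if nm!="both":row.append(draw(cc[0],p,R,""))
    rows.append(np.hstack(row))
cv2.imwrite("pics/fits2.png",np.vstack(rows))
E
python3 m2.py
```

```text
cover top [0.5141 0.1591] 146.67 -37.5
cover side [0.5125 0.1603] 146.26 -47.51
cover both [0.513  0.1598] 146.45 -42.15
box top [ 0.5506 -0.1248] 26.44 -45.0
box side [ 0.5512 -0.1273] 27.45 -58.02
box both [ 0.5505 -0.1261] 26.39 -51.02
```

View pics/fits2.png

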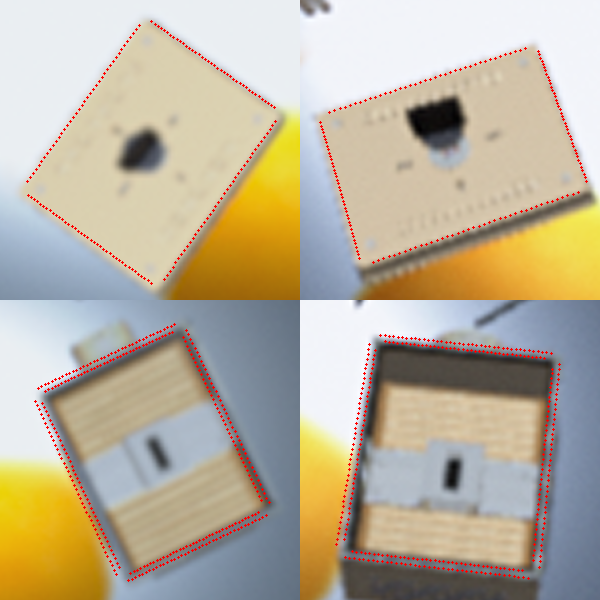

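```bash
cat > m3.py <<'E'
from h import *
ct=bot.capture("top");cs=bot.capture("side")
out=[]
for nm,c in(("top",ct),("side",cs)):
    u,v=proj(c,[[.551,-.126,.06]])[0];k=9;h=22
    im=cv2.resize(c["pixels"][int(v)-h-5:int(v)+h+5,int(u)-h:int(u)+h],None,fx=k,fy=k,interpolation=cv2.INTER_NEAREST)
    out.append(im)
    for t in (0.3,1.0):
        pass
cv2.imwrite("pics/boxbig.png",np.hstack(out))
for z in(.069,.072,.075,.078):
    for nm,cc in(("top",[ct]),("side",[cs]),("both",[ct,cs])):
        p,s=fit2(cc,(.551,-.126,np.deg2rad(26)),[(.144,.114,z),(.136,.106,z)],s=.7);print(z,nm,np.round(p[:2],4),np.round(np.rad2deg(p[2]),2),round(s,2))
P=[]
for c in(ct,cs):
    r=bot.regions_of("filter_box",c)[0]["region"]
    P,_,_=cloud(c,r);P=P[P[:,2]>.066];print(len(P),np.median(P[:,2]),cv2.minAreaRect((P[:,:2]*1000).astype(np.float32)))
E
python3 m3.py
```

```text
0.069 top [ 0.5512 -0.1243] 27.01 -46.73
0.069 side [ 0.5534 -0.1253] 26.62 -60.23
0.069 both [ 0.5526 -0.125 ] 26.23 -52.99
0.072 top [ 0.5509 -0.1243] 26.93 -46.43
0.072 side [ 0.5524 -0.1265] 27.49 -59.67
0.072 both [ 0.5516 -0.1254] 26.46 -52.68
0.075 top [ 0.5505 -0.1246] 26.64 -46.13
0.075 side [ 0.5512 -0.1276] 27.65 -59.19
0.075 both [ 0.5504 -0.126 ] 26.28 -52.02
0.078 top [ 0.55   -0.1246] 26.47 -45.85
0.078 side [ 0.55   -0.1286] 27.81 -58.75
0.078 both [ 0.5491 -0.1267] 26.04 -51.12
390 0.07454625839684947 ((550.942138671875, -129.08306884765625), (144.7470703125, 114.25211334228516), 27.940622329711914)
603 0.07350159247453025 ((551.3396606445312, -127.3442611694336), (144.63623046875, 114.13655853271484), 27.686939239501953)
```

View pics/boxbig.png

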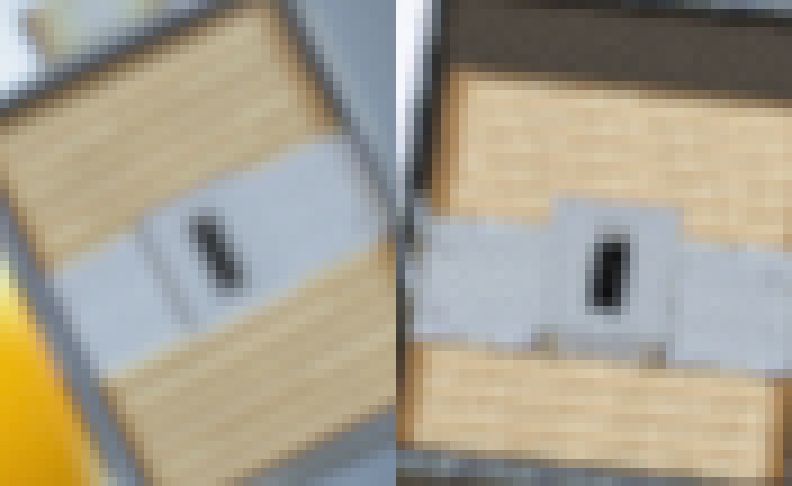

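```bash
python3 - <<'E'
from h import *
ct=bot.capture("top");cs=bot.capture("side");o=[]
for c in(ct,cs):
    m=np.ones((420,560),bool);P,u,v=cloud(c,m)
    k=(np.hypot(P[:,0]-.513,P[:,1]-.16)<.035)&(P[:,2]>.055);Q=P[k]
    r=cv2.minAreaRect((Q[:,:2]*1000).astype(np.float32));print(len(Q),np.round(r[0],1),np.round(r[1],1),r[2],np.percentile(Q[:,2],[5,50,95]).round(4))
    q=Q[:,:2]-Q[:,:2].mean(0);w,V=np.linalg.eigh(q.T@q);print(np.rad2deg(np.arctan2(V[1,1],V[0,1])))
    uu,vv=proj(c,[[.513,.1598,.06]])[0];h=16
    o.append(cv2.resize(c["pixels"][int(vv)-h:int(vv)+h,int(uu)-h:int(uu)+h],None,fx=12,fy=12,interpolation=0))
    im=c["pixels"].max(2);k2=(im[v,u]<75)&(np.hypot(P[:,0]-.513,P[:,1]-.16)<.06)
    W=np.array([pt(c,a,b,z=.074)[:2] for a,b in zip(u[k2],v[k2])])*1000;print("dark@z74",cv2.minAreaRect(W.astype(np.float32)))
cv2.imwrite("pics/wing.png",np.hstack(o))
E
```

```text
56 [513.8 161.3] [10.4 31.7] 51.532474517822266 [0.0593 0.072  0.0792]
144.5503460054171
dark@z74 ((511.03662109375, 159.0317840576172), (13.153512954711914, 24.703689575195312), 55.150146484375)
97 [511.3 161.3] [13.7 33.9] 55.030738830566406 [0.0561 0.0688 0.0742]
141.13426234175205
dark@z74 ((505.90838623046875, 152.9410858154297), (23.74346923828125, 31.423402786254883), 51.14142990112305)
```

View pics/wing.png

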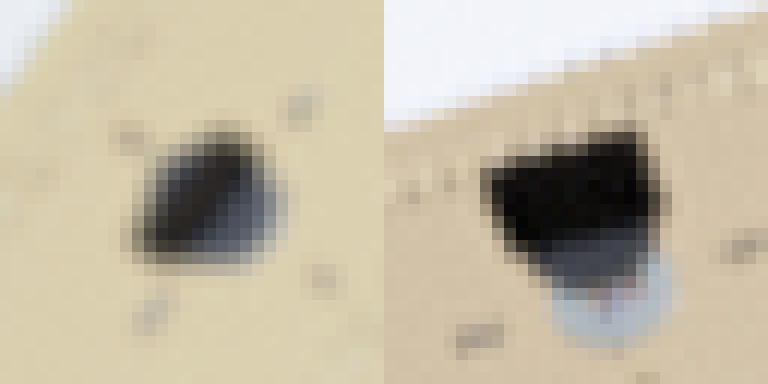

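```bash
cat > d.py <<'E'
import sys
from h import *
s=bot.read_state();R=s["tcp_rot"];p=s["position"]
yaw=np.rad2deg(np.arctan2(R[1,2],R[0,2]))
print("t",round(s["time_s"],2),"pos",np.round(p,4),"yaw(z)",round(yaw,2),"down-err",np.round(R[:2,0],4),"F",np.round(s["force"],2),"M",np.round(s["moment"],2),"open",round(s["opening"]*87,1),"j",np.round(s["joint_positions"],1))
if len(sys.argv)>3:
    t=np.array([float(a) for a in sys.argv[1:4]]);print("tool delta",np.round(R.T@(t-p),4))
    if len(sys.argv)>4:print("spin rad",round(np.deg2rad((yaw-float(sys.argv[4])+180)%360-180),4))
E
python3 -m crank '[{"offset":[0,-0.0412,-0.0279],"spin":0},{"offset":[0,-0.0412,-0.0279],"spin":0},{"offset":[0,-0.0412,-0.0279],"spin":0},{"offset":[0,-0.0412,-0.0279],"spin":0},{"offset":[0,-0.0412,-0.0279],"spin":0},{"offset":[0,-0.0412,-0.0279],"spin":0},{"offset":[0,-0.0412,-0.0279],"spin":0},{"offset":[0,-0.0412,-0.0279],"spin":0},{"offset":[0,-0.0412,-0.0279],"spin":0},{"offset":[0,-0.0412,-0.0279],"spin":0},{"offset":[0,0,0],"spin":0}]'
python3 d.py 0.513 0.160 0.30 55
```

```text
time_s: 2.4
position: [0.5175, 0.1551, 0.4052]
tcp_rot: [[0.005, -0.92, 0.393], [-0.002, 0.393, 0.92], [-1.0, -0.005, 0.0]]
force: [0.1, 0.2, 0.4]
opening: 0.997
t 2.4 pos [0.5175 0.1551 0.4052] yaw(z) 66.87 down-err [ 0.0047 -0.0017] F [0.08 0.2  0.4 ] M [ 0.02 -0.01 -0.01] open 86.7 j [  4.9  23.6  94.3  -0.1  61.8 -61.9]
tool delta [0.1052 0.0066 0.0027]
spin rad 0.2072
```

```bash
python3 -m crank '[{"offset":[0.025,0.0035,0.0014],"spin":0.1035},{"offset":[0.025,0.0035,0.0014],"spin":0.1035},{"offset":[0.025,0,0],"spin":0},{"offset":[0.025,0,0],"spin":0},{"offset":[0,0,0],"spin":0},{"offset":[0,0,0],"spin":0}]' 0.05
python3 d.py 0.513 0.160 0.232 55
python3 - <<'E'
from h import *
o=[]
for n in("top","side"):
    c=bot.capture(n);uu,vv=proj(c,[[.513,.1598,.08]])[0];h=33
    o.append(cv2.resize(c["pixels"][int(vv)-h:int(vv)+h,int(uu)-h:int(uu)+h],None,fx=6,fy=6,interpolation=2))
cv2.imwrite("pics/app.png",np.hstack(o))
E
```

```text
time_s: 3.0
position: [0.5085, 0.1658, 0.3049]
tcp_rot: [[-0.001, -0.823, 0.567], [-0.0, 0.567, 0.823], [-1.0, 0.001, -0.0]]
force: [0.7, 0.6, -0.0]
opening: 0.599
t 3.0 pos [0.5085 0.1658 0.3049] yaw(z) 55.43 down-err [-0.0008 -0.    ] F [ 0.66  0.61 -0.04] M [-0.07  0.04  0.  ] open 52.1 j [  6.1  31.6 100.3   0.   48.1 -49.3]
tool delta [ 0.0728 -0.007  -0.0022]
spin rad 0.0074
```

View pics/app.png

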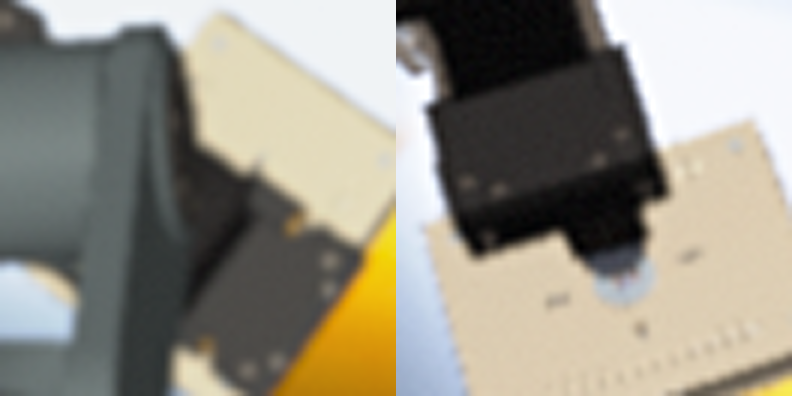

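```bash
python3 -m crank '[{"offset":[0,0,0],"spin":0},{"offset":[0,-0.0035,-0.0011],"spin":0},{"offset":[0,-0.0035,-0.0011],"spin":0},{"offset":[0,0,0],"spin":0},{"offset":[0,0,0],"spin":0}]'
python3 d.py 0.513 0.160 0.232 55
```

```text
time_s: 3.6
position: [0.5132, 0.1594, 0.3049]
tcp_rot: [[0.0, -0.823, 0.568], [0.0, 0.568, 0.823], [-1.0, -0.0, 0.0]]
force: [-0.2, 0.1, -0.1]
opening: 0.574
t 3.6 pos [0.5132 0.1594 0.3049] yaw(z) 55.38 down-err [0.0002 0.0001] F [-0.19  0.06 -0.09] M [-0.04 -0.03  0.  ] open 49.9 j [  5.3  31.8 100.    0.   48.2 -50. ]
tool delta [0.0729 0.0005 0.0003]
spin rad 0.0066
```

```bash
python3 -m crank '[{"offset":[0.03,0,0],"spin":0},{"offset":[0.025,0,0],"spin":0},{"offset":[0.01,0,0],"spin":0},{"offset":[0.005,0,0],"spin":0},{"offset":[0.002,0,0],"spin":0},{"offset":[0,0,0],"spin":0}]'
python3 d.py 0.513 0.160 0.232 55
python3 -m crank '[{"offset":[0,0,0],"spin":0},{"offset":[0,0,0],"spin":0},{"offset":[0,0,0],"spin":0},{"offset":[0,0,0],"spin":0},{"offset":[0,0,0],"spin":0},{"offset":[0,0,0],"spin":0}]' 0
python3 d.py
```

```text
time_s: 4.2
position: [0.5134, 0.1597, 0.2332]
tcp_rot: [[0.001, -0.823, 0.568], [0.0, 0.568, 0.823], [-1.0, -0.001, 0.001]]
force: [0.7, -0.5, -0.3]
opening: 0.572
t 4.2 pos [0.5134 0.1597 0.2332] yaw(z) 55.41 down-err [0.0011 0.0001] F [ 0.73 -0.47 -0.3 ] M [-0.04 -0.01 -0.01] open 49.7 j [  5.4  38.8 102.2   0.   38.9 -50. ]
tool delta [0.0012 0.0005 0.    ]
spin rad 0.0071
time_s: 4.8
position: [0.5134, 0.1599, 0.2329]
tcp_rot: [[0.001, -0.823, 0.568], [0.001, 0.568, 0.823], [-1.0, -0.001, 0.001]]
force: [1.2, 0.0, 0.3]
opening: 0.114
t 4.8 pos [0.5134 0.1599 0.2329] yaw(z) 55.38 down-err [0.0014 0.0006] F [1.24 0.   0.31] M [0.02 0.02 0.01] open 9.9 j [  5.4  38.8 102.2   0.   38.9 -50. ]
```

```bash
python3 -m crank '[{"offset":[0,0,0],"spin":-0.05},{"offset":[0,0,0],"spin":-0.05},{"offset":[0,0,0],"spin":-0.05},{"offset":[0,0,0],"spin":0}]'
python3 d.py
python3 -m crank '[{"offset":[-0.005,0,0],"spin":0},{"offset":[-0.015,0,0],"spin":0},{"offset":[-0.03,0,0],"spin":0},{"offset":[-0.03,0,0],"spin":0},{"offset":[-0.03,0,0],"spin":0},{"offset":[-0.01,0,0],"spin":0},{"offset":[0,0,0],"spin":0},{"offset":[0,0,0],"spin":0}]'
python3 d.py
python3 - <<'E'
from h import *
o=[]
for n in("top","side"):
    c=bot.capture(n);uu,vv=proj(c,[[.513,.1598,.15]])[0];h=45
    o.append(cv2.resize(c["pixels"][int(vv)-h:int(vv)+h,int(uu)-h:int(uu)+h],None,fx=4.4,fy=4.4,interpolation=2))
cv2.imwrite("pics/lift.png",np.hstack(o))
E
```

```text
time_s: 5.2
position: [0.5132, 0.1596, 0.2329]
tcp_rot: [[0.0, -0.899, 0.439], [0.0, 0.439, 0.899], [-1.0, -0.0, 0.0]]
force: [-0.6, 0.4, 1.0]
opening: 0.112
t 5.2 pos [0.5132 0.1596 0.2329] yaw(z) 63.97 down-err [0.0003 0.0001] F [-0.6   0.4   1.02] M [ 0.02  0.   -0.04] open 9.7 j [  5.4  38.8 102.3   0.   38.9 -58.6]
time_s: 6.0
position: [0.5124, 0.1596, 0.3515]
tcp_rot: [[-0.003, -0.899, 0.439], [-0.0, 0.439, 0.899], [-1.0, 0.002, -0.001]]
force: [-0.0, 0.1, -3.2]
opening: 0.11
t 6.0 pos [0.5124 0.1596 0.3515] yaw(z) 63.99 down-err [-0.0027 -0.0003] F [-0.03  0.13 -3.25] M [-0.05  0.03  0.01] open 9.5 j [  5.4  27.6  97.9  -0.   54.7 -58.6]
```

View pics/lift.png

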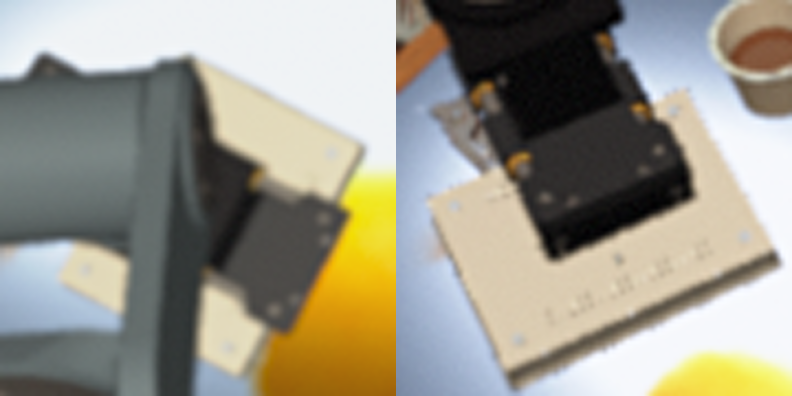

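```bash
cat > m4.py <<'E'
import sys
from h import *
x,y,yaw,z=map(float,sys.argv[1:5]);ct=bot.capture("top");cs=bot.capture("side");row=[];R=[(.149,.119,z)]
for nm,cc in(("top",[ct]),("side",[cs]),("both",[ct,cs])):
    p,s=fit2(cc,(x,y,np.deg2rad(yaw)),R,n=6);print(nm,np.round(p[:2],4),np.round(np.rad2deg(p[2]),2),round(s,2))
    if nm!="both":row.append(draw(cc[0],p,R,"",h=180))
cv2.imwrite("pics/"+sys.argv[5],np.hstack(row))
for c in(ct,cs):
    P,_,_=cloud(c,np.ones((420,560),bool));k=(abs(P[:,2]-z)<.006)&(np.hypot(P[:,0]-x,P[:,1]-y)<.105);Q=P[k]
    if len(Q)>50:
        A=np.c_[Q[:,:2]-[x,y],np.ones(len(Q))];co=np.linalg.lstsq(A,Q[:,2],rcond=None)[0]
        r=cv2.minAreaRect((Q[:,:2]*1000).astype(np.float32));print(len(Q),"rect",np.round(r[0],1),np.round(r[1],1),round(r[2],2),"plane slope,z",np.round(co,4))
E
python3 m4.py 0.5128 0.1597 154 0.139 cv1.png
```

```text
top [0.5102 0.1565] 154.63 -27.09
side [0.5074 0.1567] 153.61 -42.57
both [0.508  0.1568] 154.01 -34.09
841 rect [508.4 157.8] [123.2 150.6] 64.0 plane slope,z [-0.0076 -0.001   0.1381]
1928 rect [508.3 158.7] [127.3 153.8] 63.68 plane slope,z [-0.0036  0.0043  0.1371]
```

View pics/cv1.png

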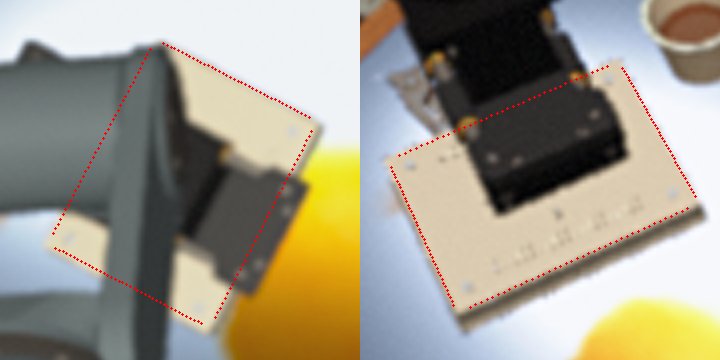

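```bash
python3 -m crank '[{"offset":[0,-0.01,-0.015],"spin":0},{"offset":[0,-0.02,-0.03],"spin":0},{"offset":[0,-0.023,-0.0345],"spin":0},{"offset":[0,-0.025,-0.0375],"spin":0},{"offset":[0,-0.025,-0.0375],"spin":0},{"offset":[0,-0.025,-0.0375],"spin":0},{"offset":[0,-0.02,-0.03],"spin":0},{"offset":[0,-0.0133,-0.02],"spin":0},{"offset":[0,0,0],"spin":0}]'
python3 -m crank '[{"offset":[0,0,0],"spin":0.05},{"offset":[0,0,0],"spin":0.1},{"offset":[0,0,0],"spin":0.13},{"offset":[0,0,0],"spin":0.14},{"offset":[0,0,0],"spin":0.14},{"offset":[0,0,0],"spin":0.14},{"offset":[0,0,0],"spin":0.14},{"offset":[0,0,0],"spin":0.14},{"offset":[0,0,0],"spin":0.14},{"offset":[0,0,0],"spin":0.14},{"offset":[0,0,0],"spin":0.14},{"offset":[0,0,0],"spin":0.14}]'
python3 -m crank '[{"offset":[0,0,0],"spin":0.14},{"offset":[0,0,0],"spin":0.14},{"offset":[0,0,0],"spin":0.14},{"offset":[0,0,0],"spin":0.14},{"offset":[0,0,0],"spin":0.08},{"offset":[0,0,0],"spin":0.03},{"offset":[0,0,0],"spin":0},{"offset":[0,0,0],"spin":0},{"offset":[0,0,0],"spin":0}]'
python3 d.py 0.551 -0.128 0.34 -62.3
python3 m4.py 0.551 -0.125 27.7 0.139 cv2.png
```

```text
time_s: 7.1
position: [0.5527, -0.1323, 0.3518]
tcp_rot: [[0.001, -0.897, 0.442], [-0.002, 0.442, 0.897], [-1.0, -0.001, -0.001]]
force: [0.1, 0.5, -3.7]
opening: 0.109
time_s: 8.3
position: [0.5516, -0.1275, 0.3518]
tcp_rot: [[-0.002, 0.415, 0.91], [0.001, 0.91, -0.415], [-1.0, 0.0, -0.003]]
force: [0.5, 0.3, -3.3]
opening: 0.114
time_s: 9.2
position: [0.5519, -0.1282, 0.3524]
tcp_rot: [[-0.001, 0.888, 0.461], [0.0, 0.461, -0.888], [-1.0, -0.001, -0.001]]
force: [0.5, -0.1, -3.6]
opening: 0.115
t 9.2 pos [ 0.5519 -0.1282  0.3524] yaw(z) -62.58 down-err [-0.0008  0.0005] F [ 0.48 -0.13 -3.63] M [-0.05  0.13 -0.06] open 10.0 j [-24.4  29.6  93.6   0.   56.9  38.2]
tool delta [ 0.0124 -0.0007 -0.0005]
spin rad -0.0048
top [ 0.5518 -0.1331] 26.93 -23.49
side [ 0.5508 -0.1291] 27.4 -42.86
both [ 0.5507 -0.1294] 27.92 -32.6
396 rect [ 550.8 -129.4] [152.9 120.1] 27.97 plane slope,z [0.005  0.0071 0.14  ]
2378 rect [ 551.  -127.8] [153.6 123.1] 27.05 plane slope,z [0.0002 0.     0.1386]
```

View pics/cv2.png

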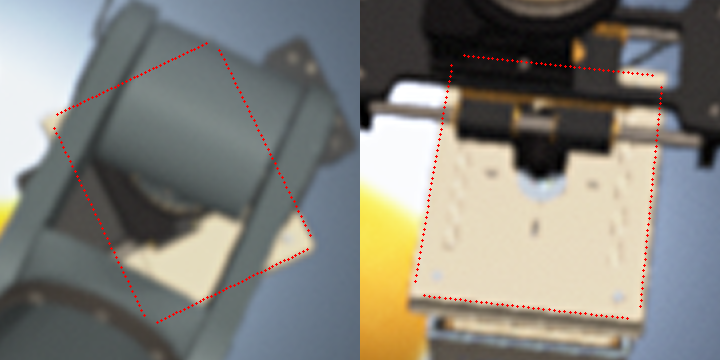

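```bash
python3 -m crank '[{"offset":[0.012,0.0003,-0.0002],"spin":-0.005},{"offset":[0.015,0,0],"spin":0},{"offset":[0.01,0,0],"spin":0},{"offset":[0,0,0],"spin":0},{"offset":[0,0,0],"spin":0},{"offset":[0,0,0],"spin":0}]'
python3 d.py 0.551 -0.128 0.29 -62.3
python3 m4.py 0.551 -0.128 27.7 0.1028 cv3.png
```

```text
time_s: 9.9
position: [0.5525, -0.1284, 0.3161]
tcp_rot: [[0.001, 0.886, 0.464], [-0.0, 0.464, -0.886], [-1.0, 0.001, 0.001]]
force: [0.2, -0.6, -3.0]
opening: 0.11
t 9.9 pos [ 0.5525 -0.1284  0.3161] yaw(z) -62.34 down-err [ 0.001  -0.0004] F [ 0.16 -0.65 -2.97] M [-0.07  0.13  0.03] open 9.6 j [-24.4  32.6  95.2   0.   52.1  38. ]
tool delta [ 0.0261 -0.0011 -0.0011]
spin rad -0.0007
top [ 0.5718 -0.1345] 46.03 -27.67
side [ 0.551  -0.1296] 27.7 -43.86
both [ 0.5511 -0.1299] 27.97 -32.43
283 rect [ 551.7 -129.5] [154.3 121. ] 28.25 plane slope,z [-0.0025 -0.0014  0.1032]
2203 rect [ 551.9 -127.9] [153.5 123.4] 27.63 plane slope,z [-0.0015 -0.0037  0.1025]
```

View pics/cv3.png

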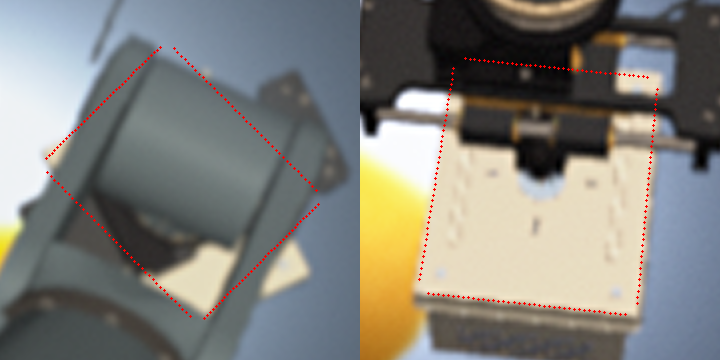

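```bash
python3 -m crank '[{"offset":[0.004,-0.0004,-0.0006],"spin":0},{"offset":[0.004,0,0],"spin":0},{"offset":[0.003,0,0],"spin":0},{"offset":[0,0,0],"spin":0},{"offset":[0,0,0],"spin":0}]'; python3 d.py
python3 -m crank '[{"offset":[0.002,0,0],"spin":0},{"offset":[0.002,0,0],"spin":0},{"offset":[0,0,0],"spin":0},{"offset":[0,0,0],"spin":0}]'; python3 d.py
```

```text
time_s: 10.5
position: [0.5515, -0.1279, 0.3045]
tcp_rot: [[-0.0, 0.886, 0.464], [0.0, 0.464, -0.886], [-1.0, -0.0, -0.0]]
force: [-0.0, -0.7, -2.4]
opening: 0.114
t 10.5 pos [ 0.5515 -0.1279  0.3045] yaw(z) -62.34 down-err [-0.0003  0.0002] F [-0.02 -0.73 -2.44] M [-0.06  0.18  0.03] open 9.9 j [-24.4  33.5  95.8   0.   50.7  38. ]
time_s: 10.9
position: [0.5515, -0.1279, 0.3007]
tcp_rot: [[-0.0, 0.886, 0.464], [0.0, 0.464, -0.886], [-1.0, -0.0, -0.0]]
force: [-0.3, 0.4, -2.4]
opening: 0.111
t 10.9 pos [ 0.5515 -0.1279  0.3007] yaw(z) -62.34 down-err [-0.0001  0.0001] F [-0.26  0.43 -2.4 ] M [-0.02  0.12  0.  ] open 9.6 j [-24.4  33.9  96.    0.   50.2  38. ]
```

```bash
python3 -m crank '[{"offset":[0.002,0,0],"spin":0},{"offset":[0.002,0,0],"spin":0},{"offset":[0.001,0,0],"spin":0},{"offset":[0,0,0],"spin":0}]'; python3 d.py
python3 -m crank '[{"offset":[0.002,0,0],"spin":0},{"offset":[0.002,0,0],"spin":0},{"offset":[0.001,0,0],"spin":0},{"offset":[0,0,0],"spin":0},{"offset":[0,0,0],"spin":0}]'; python3 d.py
python3 m4.py 0.551 -0.128 27.7 0.078 cv4.png
```

```text
time_s: 11.3
position: [0.5514, -0.1279, 0.2955]
tcp_rot: [[-0.0, 0.886, 0.464], [0.0, 0.464, -0.886], [-1.0, -0.0, -0.0]]
force: [-0.1, 0.3, -3.6]
opening: 0.113
t 11.3 pos [ 0.5514 -0.1279  0.2955] yaw(z) -62.34 down-err [-0.0005  0.0002] F [-0.06  0.28 -3.59] M [-0.11  0.15 -0.04] open 9.8 j [-24.4  34.3  96.2  -0.   49.5  38. ]
time_s: 11.8
position: [0.5515, -0.1279, 0.2907]
tcp_rot: [[-0.0, 0.886, 0.464], [0.0, 0.464, -0.886], [-1.0, -0.0, -0.0]]
force: [0.3, 0.2, -3.8]
opening: 0.113
t 11.8 pos [ 0.5515 -0.1279  0.2907] yaw(z) -62.34 down-err [-0.  0.] F [ 0.31  0.16 -3.78] M [-0.06  0.12 -0.01] open 9.8 j [-24.4  34.7  96.4   0.   48.9  38. ]
top [ 0.5717 -0.1343] 28.38 -23.34
side [ 0.5494 -0.1289] 27.48 -42.46
both [ 0.5495 -0.1293] 28.09 -31.48
215 rect [ 549.9 -129.1] [152.3 121.5] 27.55 plane slope,z [ 0.0054 -0.0008  0.0783]
2078 rect [ 550.6 -127.4] [152.8 123.3] 27.56 plane slope,z [-0.0064 -0.0039  0.077 ]
```

View pics/cv4.png

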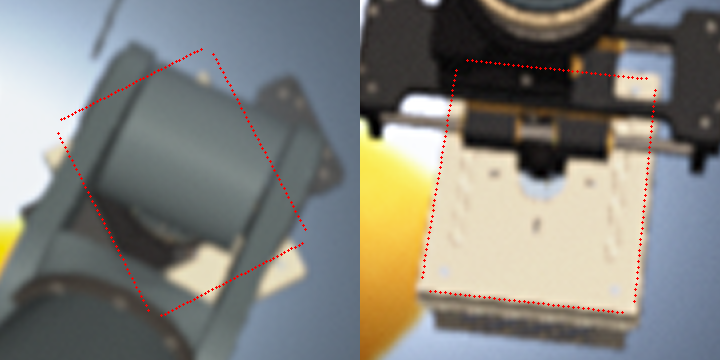

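```bash
python3 -m crank '[{"offset":[0.001,0,0],"spin":-0.02},{"offset":[0.001,0,0],"spin":-0.01},{"offset":[0,0,0],"spin":0},{"offset":[0,0,0],"spin":0}]'; python3 d.py
python3 -m crank '[{"offset":[0.001,0,0],"spin":0},{"offset":[0,0,0],"spin":0},{"offset":[0,0,0],"spin":0}]'; python3 d.py
python3 -m crank '[{"offset":[0.001,0,0],"spin":0},{"offset":[0.001,0,0],"spin":0},{"offset":[0,0,0],"spin":0},{"offset":[0,0,0],"spin":0}]'; python3 d.py
```

```text
time_s: 12.3
position: [0.5516, -0.128, 0.2895]
tcp_rot: [[0.001, 0.872, 0.49], [-0.0, 0.49, -0.872], [-1.0, 0.001, 0.001]]
force: [-1.5, -0.4, 5.2]
opening: 0.114
t 12.3 pos [ 0.5516 -0.128   0.2895] yaw(z) -60.64 down-err [ 0.0009 -0.0003] F [-1.55 -0.44  5.21] M [-0.02  0.47 -0.18] open 9.9 j [-24.4  34.8  96.4   0.   48.7  36.3]
time_s: 12.6
position: [0.5517, -0.128, 0.2879]
tcp_rot: [[0.001, 0.871, 0.49], [-0.0, 0.49, -0.871], [-1.0, 0.0, 0.0]]
force: [-0.6, 0.6, 4.7]
opening: 0.114
t 12.6 pos [ 0.5517 -0.128   0.2879] yaw(z) -60.63 down-err [ 0.0006 -0.0002] F [-0.64  0.6   4.65] M [-0.01  0.35 -0.2 ] open 9.9 j [-24.4  35.   96.5   0.   48.5  36.3]
time_s: 13.0
position: [0.5517, -0.128, 0.2859]
tcp_rot: [[0.0, 0.871, 0.491], [-0.0, 0.491, -0.871], [-1.0, 0.0, 0.0]]
force: [-1.3, 0.3, 5.6]
opening: 0.116
t 13.0 pos [ 0.5517 -0.128   0.2859] yaw(z) -60.62 down-err [ 0.0005 -0.0002] F [-1.28  0.28  5.63] M [ 0.03  0.37 -0.26] open 10.1 j [-24.4  35.2  96.5   0.   48.3  36.3]
```

```bash
python3 -m crank '[{"offset":[0.001,0,0],"spin":0.015},{"offset":[0.001,0,0],"spin":0},{"offset":[0.0005,0,0],"spin":0},{"offset":[0,0,0],"spin":0},{"offset":[0,0,0],"spin":0}]'; python3 d.py
```

```text
time_s: 13.5
position: [0.5517, -0.1279, 0.2835]
tcp_rot: [[0.0, 0.878, 0.478], [-0.0, 0.478, -0.878], [-1.0, 0.0, 0.001]]
force: [-2.3, 0.4, 6.3]
opening: 0.114
t 13.5 pos [ 0.5517 -0.1279  0.2835] yaw(z) -61.43 down-err [ 0.0005 -0.0004] F [-2.27  0.42  6.31] M [ 0.02  0.44 -0.03] open 9.9 j [-24.4  35.4  96.6  -0.   48.   37.1]
```

```bash
python3 -m crank '[{"offset":[0.0005,0,0],"spin":0},{"offset":[0.0005,0,0],"spin":0},{"offset":[0,0,0],"spin":0}]'|egrep "position|force"; python3 d.py
```

```text
position: [0.5517, -0.1279, 0.2825]
force: [-1.7, 0.9, 5.6]
t 13.8 pos [ 0.5517 -0.1279  0.2825] yaw(z) -61.43 down-err [ 0.0005 -0.0004] F [-1.67  0.91  5.62] M [0.05 0.45 0.01] open 9.6 j [-24.4  35.5  96.6  -0.   47.9  37.1]
```

```bash
python3 -m crank '[{"offset":[0.0005,0,0],"spin":0},{"offset":[0.0005,0,0],"spin":0},{"offset":[0,0,0],"spin":0}]'|egrep "position|force"; python3 d.py
```

```text
position: [0.5517, -0.1279, 0.2816]
force: [-1.3, 0.6, 6.2]
t 14.1 pos [ 0.5517 -0.1279  0.2816] yaw(z) -61.43 down-err [ 0.0006 -0.0005] F [-1.31  0.61  6.15] M [0.11 0.44 0.  ] open 9.7 j [-24.4  35.6  96.7  -0.   47.7  37.1]
```

```bash
python3 -m crank '[{"offset":[0.0005,0,0],"spin":0},{"offset":[0.0004,0,0],"spin":0},{"offset":[0,0,0],"spin":0}]'|egrep "position|force"
```

```text
position: [0.5517, -0.1279, 0.2807]
force: [-1.6, 0.3, 7.6]
```

```bash
python3 -m crank '[{"offset":[0.0005,0,0],"spin":0},{"offset":[0.0004,0,0],"spin":0},{"offset":[0,0,0],"spin":0}]'|egrep "position|force"
```

```text
position: [0.5517, -0.1279, 0.2799]
force: [-1.2, 0.7, 7.5]
```

```bash
python3 -m crank '[{"offset":[0.0005,0,0],"spin":0},{"offset":[0.0004,0,0],"spin":0},{"offset":[0,0,0],"spin":0}]'|egrep "position|force"
```

```text
position: [0.5517, -0.1279, 0.279]
force: [-1.9, 1.1, 7.8]
```

```bash
python3 -m crank '[{"offset":[0.0005,0,0],"spin":0},{"offset":[0.0004,0,0],"spin":0},{"offset":[0,0,0],"spin":0}]'|egrep "position|force"
```

```text
position: [0.5517, -0.1279, 0.2781]
force: [-1.5, -0.6, 6.9]
```

```bash
python3 -m crank '[{"offset":[0.0005,0,0],"spin":0},{"offset":[0.0004,0,0],"spin":0},{"offset":[0,0,0],"spin":0}]'|egrep "position|force"
```

```text
position: [0.5517, -0.1279, 0.2773]
force: [-1.4, 0.2, 7.5]
```

```bash
python3 -m crank '[{"offset":[0.0005,0,0],"spin":0},{"offset":[0.0004,0,0],"spin":0},{"offset":[0,0,0],"spin":0}]'|egrep "position|force"
```

```text
position: [0.5517, -0.1279, 0.2764]
force: [-1.5, 0.3, 7.7]
```

```bash
python3 -m crank '[{"offset":[0.0005,0,0],"spin":0},{"offset":[0.0004,0,0],"spin":0},{"offset":[0,0,0],"spin":0}]'|egrep "time|position|force"
```

```text
time_s: 16.2
position: [0.5517, -0.1279, 0.2755]
force: [-1.6, 0.8, 8.4]
```

```bash
python3 -m crank '[{"offset":[0.0005,0,0],"spin":0},{"offset":[0.0004,0,0],"spin":0},{"offset":[0,0,0],"spin":0}]'|egrep "time|position|force"
```

```text
time_s: 16.5
position: [0.5517, -0.1279, 0.2747]
force: [-2.1, 0.8, 9.4]
```

```bash
python3 -m crank '[{"offset":[0.0005,0,0],"spin":0},{"offset":[0.0003,0,0],"spin":0},{"offset":[0,0,0],"spin":0}]'|egrep "time|position|force"
```

```text
time_s: 16.8
position: [0.5517, -0.1279, 0.2739]
force: [-1.6, 1.3, 8.2]
```

```bash
python3 -m crank '[{"offset":[0.0005,0,0],"spin":0},{"offset":[0.0004,0,0],"spin":0},{"offset":[0,0,0],"spin":0}]'|egrep "time|position|force"
```

```text
time_s: 17.1
position: [0.5517, -0.1279, 0.273]
force: [-1.3, 1.9, 8.8]
```

```bash
python3 -m crank '[{"offset":[0.0005,0,0],"spin":0},{"offset":[0.0004,0,0],"spin":0},{"offset":[0,0,0],"spin":0}]'|egrep "time|position|force"
```

```text
time_s: 17.4
position: [0.5517, -0.1279, 0.2721]
force: [-1.3, 1.3, 8.8]
```

```bash
python3 -m crank '[{"offset":[0.0005,0,0],"spin":0},{"offset":[0.0004,0,0],"spin":0},{"offset":[0,0,0],"spin":0}]'|egrep "time|position|force"
```

```text
time_s: 17.7
position: [0.5517, -0.1279, 0.2718]
force: [-2.8, 0.4, 12.4]
```

```bash
python3 -m crank '[{"offset":[0.0003,0,0],"spin":0},{"offset":[0,0,0],"spin":0},{"offset":[0,0,0],"spin":0}]'|egrep "time|position|force"; python3 d.py
```

```text
time_s: 18.0
position: [0.5517, -0.1279, 0.2717]
force: [-3.3, 2.1, 12.6]
t 18.0 pos [ 0.5517 -0.1279  0.2717] yaw(z) -61.42 down-err [ 0.0009 -0.0007] F [-3.33  2.07 12.58] M [ 0.19  0.75 -0.05] open 9.9 j [-24.4  36.5  97.   -0.   46.5  37.1]
```

```bash
python3 -m crank '[{"offset":[0.0004,0,0],"spin":0},{"offset":[0,0,0],"spin":0},{"offset":[0,0,0],"spin":0}]'|egrep "time|position|force"; python3 d.py
```

```text
time_s: 18.3
position: [0.5517, -0.1279, 0.2715]
force: [-3.8, 0.1, 14.0]
t 18.3 pos [ 0.5517 -0.1279  0.2715] yaw(z) -61.42 down-err [ 0.0009 -0.0008] F [-3.81  0.06 14.03] M [0.2  0.8  0.02] open 9.3 j [-24.4  36.5  97.   -0.   46.5  37.1]
```

```bash
python3 -m crank '[{"offset":[0.0005,0,0],"spin":0},{"offset":[0.0004,0,0],"spin":0},{"offset":[0,0,0],"spin":0},{"offset":[0,0,0],"spin":0}]'|egrep "time|position|force"; python3 d.py
```

```text
time_s: 18.7
position: [0.5516, -0.1279, 0.2712]
force: [-4.6, 2.1, 17.7]
t 18.7 pos [ 0.5516 -0.1279  0.2712] yaw(z) -61.42 down-err [ 0.0011 -0.0009] F [-4.63  2.15 17.69] M [0.24 0.93 0.02] open 9.6 j [-24.4  36.5  97.   -0.   46.4  37.1]
```

```bash
python3 -m crank '[{"offset":[0,0,0],"spin":0.05},{"offset":[0,0,0],"spin":0.1},{"offset":[0,0,0],"spin":0.12},{"offset":[0,0,0],"spin":0.12},{"offset":[0,0,0],"spin":0.12},{"offset":[0,0,0],"spin":0}]'|egrep "time|position|force"; python3 d.py
```

```text
time_s: 19.3
position: [0.5515, -0.1274, 0.2712]
force: [-3.9, 3.0, 18.4]
t 19.3 pos [ 0.5515 -0.1274  0.2712] yaw(z) -90.77 down-err [0.0007 0.0003] F [-3.91  2.97 18.4 ] M [ 0.6   0.95 -0.01] open 9.7 j [-24.3  36.5  97.1   0.   46.4  66.4]
```

```bash
python3 -m crank '[{"offset":[0,0,0],"spin":0.12},{"offset":[0,0,0],"spin":0.12},{"offset":[0,0,0],"spin":0.12},{"offset":[0,0,0],"spin":0.12},{"offset":[0,0,0],"spin":0}]'|egrep "time|position|force"; python3 d.py
python3 -m crank '[{"offset":[0,0,0],"spin":0.12},{"offset":[0,0,0],"spin":0.12},{"offset":[0,0,0],"spin":0.12},{"offset":[0,0,0],"spin":0.12},{"offset":[0,0,0],"spin":0.08},{"offset":[0,0,0],"spin":0},{"offset":[0,0,0],"spin":0}]'|egrep "time|position|force"; python3 d.py
```

```text
time_s: 19.8
position: [0.5516, -0.127, 0.2712]
force: [-3.5, 4.9, 18.5]
t 19.8 pos [ 0.5516 -0.127   0.2712] yaw(z) -118.3 down-err [0.0011 0.0013] F [-3.47  4.89 18.48] M [ 0.98  0.86 -0.06] open 10.1 j [-24.3  36.5  97.1   0.1  46.4  93.9]
time_s: 20.5
position: [0.5519, -0.1266, 0.2712]
force: [-2.4, 6.8, 18.0]
t 20.5 pos [ 0.5519 -0.1266  0.2712] yaw(z) -150.31 down-err [0.0021 0.0021] F [-2.39  6.82 17.99] M [ 1.35  0.57 -0.02] open 9.5 j [-24.3  36.5  97.    0.2  46.4 125.9]
```

```bash
python3 -m crank '[{"offset":[0,0,0],"spin":0.05},{"offset":[0,0,0],"spin":0.02},{"offset":[0,0,0],"spin":0},{"offset":[0,0,0],"spin":0}]'|egrep "time|position|force"; python3 d.py
```

```text
time_s: 20.9
position: [0.552, -0.1266, 0.2712]
force: [-1.5, 6.8, 19.2]
t 20.9 pos [ 0.552  -0.1266  0.2712] yaw(z) -154.2 down-err [0.0023 0.0013] F [-1.54  6.75 19.2 ] M [1.36 0.52 0.34] open 9.7 j [-24.2  36.5  97.    0.2  46.4 129.8]
```

```bash
python3 -m crank '[{"offset":[-0.0005,0,0],"spin":0},{"offset":[-0.0005,0,0],"spin":0},{"offset":[-0.0005,0,0],"spin":0},{"offset":[-0.0005,0,0],"spin":0},{"offset":[0,0,0],"spin":0}]'|egrep "time|position|force"; python3 d.py
```

```text
time_s: 21.4
position: [0.552, -0.1268, 0.272]
force: [0.5, 5.2, 10.4]
t 21.4 pos [ 0.552  -0.1268  0.272 ] yaw(z) -154.21 down-err [0.002  0.0013] F [ 0.48  5.21 10.35] M [1.14 0.18 0.3 ] open 10.0 j [-24.3  36.4  97.    0.2  46.5 129.8]
```

```bash
python3 -m crank '[{"offset":[-0.0005,0,0],"spin":0},{"offset":[-0.0005,0,0],"spin":0},{"offset":[-0.0005,0,0],"spin":0},{"offset":[0,0,0],"spin":0}]'|egrep "time|position|force"; python3 d.py
```

```text
time_s: 21.8
position: [0.5521, -0.1267, 0.2733]
force: [0.4, 5.4, 9.2]
t 21.8 pos [ 0.5521 -0.1267  0.2733] yaw(z) -154.21 down-err [0.0019 0.0014] F [0.44 5.37 9.18] M [1.11 0.12 0.35] open 9.7 j [-24.3  36.3  96.9   0.2  46.7 129.8]
```

```bash
python3 -m crank '[{"offset":[-0.0005,0,0],"spin":0},{"offset":[-0.0005,0,0],"spin":0},{"offset":[0,0,0],"spin":0}]'|egrep "time|position|force"; python3 d.py
```

```text
time_s: 22.1
position: [0.5521, -0.1268, 0.2738]
force: [0.7, 5.4, 5.6]
t 22.1 pos [ 0.5521 -0.1268  0.2738] yaw(z) -154.22 down-err [0.0018 0.0015] F [0.69 5.41 5.63] M [1.05 0.03 0.31] open 9.8 j [-24.3  36.3  96.9   0.2  46.8 129.8]
```

```bash
python3 -m crank '[{"offset":[-0.0005,0,0],"spin":0},{"offset":[0,0,0],"spin":0},{"offset":[0,0,0],"spin":0},{"offset":[0,0,0],"spin":0},{"offset":[0,0,0],"spin":0}]' 0.04|egrep "time|position|force"; python3 d.py
python3 -m crank '[{"offset":[-0.01,0,0],"spin":0},{"offset":[-0.03,0,0],"spin":0},{"offset":[-0.04,0,0],"spin":0},{"offset":[-0.04,0,0],"spin":0},{"offset":[-0.04,0,0],"spin":0},{"offset":[0,0,0],"spin":0}]'|egrep "time|position|force"; python3 d.py
```

```text
time_s: 22.6
position: [0.5515, -0.1281, 0.2737]
force: [-0.6, 0.5, 0.4]
t 22.6 pos [ 0.5515 -0.1281  0.2737] yaw(z) -154.31 down-err [-0.0004 -0.    ] F [-0.56  0.5   0.35] M [ 0.02  0.16 -0.04] open 37.7 j [-24.4  36.3  96.9  -0.   46.8 129.9]
time_s: 23.2
position: [0.5529, -0.1284, 0.441]
force: [1.1, -0.6, 0.2]
t 23.2 pos [ 0.5529 -0.1284  0.441 ] yaw(z) -154.29 down-err [ 0.0133 -0.006 ] F [ 1.06 -0.56  0.21] M [0.08 0.12 0.02] open 39.8 j [-24.4  23.3  88.3  -0.   67.6 129.9]
```

```bash
python3 -m crank '[{"offset":[0,0.04,0.02],"spin":0},{"offset":[0,0.04,0.02],"spin":0},{"offset":[0,0.04,0.02],"spin":0},{"offset":[0,0.04,0.02],"spin":0},{"offset":[0,0,0],"spin":0}]'|egrep "time|position|force"
python3 m4.py 0.551 -0.128 27.7 0.0775 cv5.png
```

```text
time_s: 23.7
position: [0.5482, -0.3124, 0.4336]
force: [0.5, 0.7, -0.4]
top [ 0.5516 -0.1311] 27.5 -42.23
side [ 0.5501 -0.129 ] 27.9 -48.34
both [ 0.5508 -0.1301] 27.96 -44.4
2338 rect [ 550.7 -129.8] [153.2 122.8] 27.98 plane slope,z [-0.0011 -0.0002  0.0775]
3016 rect [ 550.9 -127.7] [153.7 123.3] 28.04 plane slope,z [-0.0067 -0.003   0.0765]
```

View pics/cv5.png

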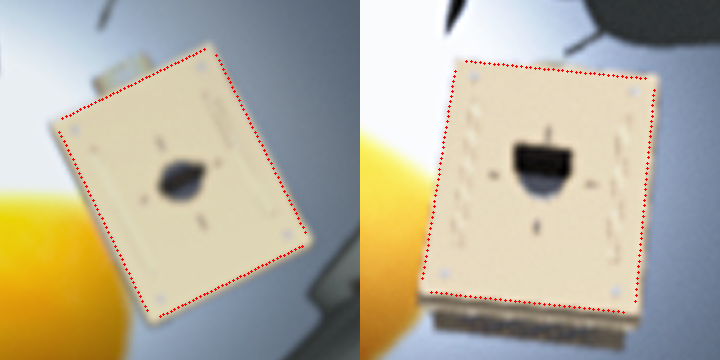

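```bash
python3 - <<'E'
from h import *
for n in("top","side"):
    c=bot.capture(n);P,u,v=cloud(c,np.ones((420,560),bool))
    Q=P[(np.hypot(P[:,0]-.551,P[:,1]+.128)<.03)&(P[:,2]>.098)&(P[:,2]<.2)]
    r=cv2.minAreaRect((Q[:,:2]*1000).astype(np.float32));q=Q[:,:2]-Q[:,:2].mean(0);w,V=np.linalg.eigh(q.T@q)
    print(len(Q),np.round(r[0],1),np.round(r[1],1),round(r[2],1),"pca",np.rad2deg(np.arctan2(V[1,1],V[0,1])).round(1),"z95",np.percentile(Q[:,2],[50,95]).round(4))
    for l in("mixing_cup","jar_rust","badger_brush"):
        for g in bot.regions_of(l,c)[:1]:
            X,_,_=cloud(c,g["region"]);print(l,round(g["p"],2),np.median(X,axis=0).round(3))
E
python3 d.py
```

```text
50 [ 549.9 -129.5] [ 9.7 32.4] 27.7 pca 116.1 z95 [0.114  0.1184]
mixing_cup 0.66 [0.709 0.224 0.025]
badger_brush 0.91 [0.749 0.036 0.025]
94 [ 549.7 -128.2] [11.3 32.1] 28.2 pca 117.0 z95 [0.1115 0.1154]
jar_rust 0.77 [ 0.554 -0.39   0.058]
badger_brush 0.48 [0.672 0.014 0.011]
t 24.2 pos [ 0.549  -0.3058  0.4342] yaw(z) -154.22 down-err [ 0.0001 -0.0001] F [0.6  0.4  0.35] M [0.02 0.17 0.04] open 40.0 j [-39.3  28.8  79.7   0.   71.6 114.9]
```

```bash
python3 -c "
from rig import bot
print(bot.hand_in())"
```

```text
the job is handed in; nothing more can be done
None
```

I put the cover back on the box, seated and locked it, and handed the job in at about 24 s of the 45 s allowed. The hand-in gave no verdict.

**What I did:** I gripped the wing, turned the stud back to its open stop and lifted the cover. I carried it over and lowered it onto the rim; no resistance showed until it seated. The stud met the floor about 18 mm in. I held it there at 18–19 N, spring included, which puts about 8–10 N on the floor. I turned it clockwise until the torque rose at the stop, let it up into the lock, released it and moved the arm clear.

**Last checks:**
- **Cover:** the panel is level to within 0.007 rad and measures 0.0765–0.0775 m high, against 0.0775 expected. In both cameras' depth data its centre is within 1 mm of the box's, and its angle within 0.4° of the box's.
- **Stud:** the wing stands about 90° across the cover. Its top is at about 0.115 m, so the stud is staying roughly 16 mm in.
- **Bystanders:** cup and brush still read where they started in the top view, and the jar in the side view, to within 3 mm.

**Readings that disagreed:**
- The top camera's edge fit differed from the depth data by up to 4 mm, for the open box and while the arm hid part of the cover. I relied on the depth data and the side view for placing it.
- Just after lifting, the cameras put the cover about 5 mm from where the gripper said it was. Over the box they agreed again to about 1 mm.
- At the end, the top camera missed the jar and the side camera did not find the cup. The side view also gave a low-confidence brush reading 8 cm away, which I took as a misdetection because the top view (0.91) had it unmoved.

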